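Pack the hinge and rehang the key-cabinet door

ROBOT

A 6-joint arm with a two-finger parallel gripper is mounted at the origin on the work surface. World frame = base frame: x ahead of the robot, y to its left, z up, the work surface at z = 0. Lengths are in m, angles in rad, forces in N, time in s.
With the tool pointing down it reaches from about 0.375 to 0.925 m from the base axis. Payload 5.7 kg.
Tool frame: the origin (TCP) lies midway between the tips of the shut fingers; the grasp point (between the pads) lies 19 mm behind it; z points along the fingers, y is the line along which they close (so a half turn about z gives the same grasp; the last joint's range is limited). The gripper opens to 88 mm and grips with 3 to 60 N. Pads are 20 mm wide; open, the fingers measure 115 mm over their backs; the gripper's body (75 mm by 178 mm) begins 61 mm behind the grasp point.
Start: joints at [1.156, 0.359, 1.51, -0, 1.272, -0.115], TCP at [0.177, 0.573, 0.223] pointing down, gripper open.
Joint ranges: [-2.97, 2.97], [-1.01, 2.36], [0.21, 2.38], [-0.96, 4.11], [0.2, 2.71], [-2.98, 2.98]. Speed limits (rad/s): [2.39, 2.39, 3.14, 3.14, 3.14, 3.14].

INTERFACE

Orientations are given as a unit quaternion [x, y, z, w].
In Python, from bench import move_ptp, servo_line, goto_joints, move_gripper, sleep, inverse_kinematics, capture, PlanningError, close_job, spot_in, silhouettes, current_clock, current_joint_pos, current_qvel, current_joint_torque, current_position, current_orientation, current_force, current_torque, current_finger_gap, current_grip_force gives the robot as it stands. Calls block until the motion is done:
- move_ptp(position, orientation): joint-space move of the TCP to a pose.
- servo_line(position, orientation=None, rate=0.15, contact_N=None): straight line of the TCP; orientation=None keeps the orientation; rate is the mean speed in m/s. With contact_N (N) it stops when the force on the tool has changed by that much, and returns True; else False.
- goto_joints(angles): joint-space move.
- move_gripper(opening): finger opening in m; the grip force is fixed at half the most; returns when the fingers have stopped.
- sleep(seconds).
- inverse_kinematics(position, orientation): joint angles nearest the present ones, or None.
- capture(name): name is "scene" or "side" or "wrist"; returns a dict with "image" (420x560x3 uint8, blue, green, red), "range_z" (420x560 float32, m along the optical axis (not along the pixel's ray), 0 where there is no reading), "intrinsics" (3x3 intrinsics, pixels), "R" (3x3) and "t" (3): a world point X has camera coordinates R X + t. Camera axes: x right, y down, z forward; pixel columns grow to the right and rows downward; lengths in m; the calibration is good to about 2 mm. The wrist camera is an equidistant fisheye: a pixel r from the principal point sees the ray r / f radians off the axis. A picture is of the moment at which its call begins.
A pose or a line that the arm cannot do raises PlanningError and nothing moves.
- close_job(): hands the job in; it is judged then, once.
Trained networks look in the newest picture that a camera, given by its name, has taken for a name from the list of things; names that differ only in an ending like _2 or _b are one class to them, and where a whole thing is asked for, a point or a joint stands for the part that bears it (a point fixed in the world has none). Each returns a list of dicts, best first, with "conf" (0 to 1); they miss things now and then, are a little off and sometimes report something else, mostly with a low value. They report only what shows in the picture. A call takes as long as a camera call.
- spot_in(camera, query): "xy" ([column, row] in pixels, amid what is visible of it).
- silhouettes(camera, query): "region" (420x560 bool, what is visible of it) and "xy" ([column, row] in pixels, amid what is visible of it).
Readings, each from a call of its own:
- current_clock(): time.
- current_joint_pos(): joint angles.
- current_qvel(): joint speeds.
- current_joint_torque(): joint torques, N m.
- current_position(): TCP position.
- current_orientation(): TCP orientation.
- current_force(): force on the tool from outside, world axes, zero at the start.
- current_torque(): the same for the moment, N m.
- current_finger_gap(): finger opening in m.
- current_grip_force(): force on a finger pad.
Only numpy, scipy, OpenCV 4.12 (cv2) and the standard library are available. Lean on these libraries where they do the work, as an engineer would, in place of code of your own. Each camera call takes 0.05 s, during which the arm holds its last target. There are 200 camera calls.

TASK

The key cabinet's door was scraping, so it has been lifted off. Slip every steel packing washer lying on the console over the cabinet's upper hinge pin and put the brass bearing ring on top of them, then lower the door upright with both its hinge eyes over the two pins until it rests on the brass ring, swing it shut and turn the wooden button across it to keep it closed. Leave the vase, the telephone and the letter rack where they are.

Things in the scene. Friction and masses are not known exactly. Their poses are not given: they have to be found in the camera images.
- cabinet: fixed open-fronted chalk-painted key cabinet, 80 deep (x), 195 wide (y), 235 high. Origin on the table below the middle of the door opening, z up. Front faces its -x (carcass front x = -40; roughly world -y), side with the hinge pins at y = -80, far from the robot, latch side at y = +115, where a stile (y 82 to 115, full height) stands out to x = -60, level with the shut door
- upper_seat (a point): centre of the flat seat (22 dia) at the foot of the upper hinge pin, where the first washer rests; cabinet x -52, y -100, height 195. Steel pin straight up from it, 8 dia, 48 tall, round nose. Axes as the cabinet's. This pin carries the door. A washer on it is 5 clear of the cabinet's side (nearest corner at +12, +20 from the axis), else free around and above
- lower_seat (a point): the same for the lower hinge pin, straight below: same pin (8 dia, 48 tall), seat height 65. It only guides: no washers go on it, and the lower eye ends 18 to 28 above its seat. The upper bracket's underside is at height 182: the lower eye must come in below that and above this pin's top (113)
- turn_button (a joint): wooden turn button on the latch stile, rad: 0 = upright, off the door; 1.57 (end stop) = level, its long arm across the front of the shut door. Starts between -0.35 and 0.1, stays where left (friction about 0.04 N m). It turns about the cabinet's x axis, its top going towards the cabinet's -y
- button_pivot (a point): pivot of the turn button, at cabinet x -69, y +98, height 198. The button is a bar 14 wide, 10 thick (cabinet x -74 to -64, 4 clear of the stile), reaching 38 from the pivot to its tip and 14 the other way. Axes as the cabinet's
- button_tip (a point): middle of the end of the button's long arm, 38 from the pivot
- door: loose door, 420 g, panel 16 thick (x), 160 wide (y), 195 high (z). Origin mid underside, z up; front (brass ball knob, 28 proud) at -x, hinge eyes beyond the -y edge. Starts upright in the stand on its lower edge. Shut, its axes are parallel to the cabinet's, its back 4 off the carcass and its mid-plane through the pins; opening adds to its yaw (1.57: straight out). Swings with little friction
- eye_upper (a point): centre of the lower mouth of the upper hinge eye: a vertical iron sleeve, outer 22, bore 10.5, 22 long, open at both ends; at door x = 0, y = -100, z = 175. Axes as the door's
- eye_lower (a point): the same for the lower eye, at door x = 0, y = -100, z = 45; 130 below the upper one, as are the pins
- door_top (a point): middle of the door's top edge (door z = 195), close to above its centre of mass: the place to take it from above, across its 16 mm thickness. Axes as the door's
- free_edge (a point): top corner of the door at its free (latch) edge, door y = +80, z = 195
- stand: fixed wooden stand, 80 x 140, 38 high, with a groove 18 wide and 26 deep along its y in which the door stands (groove floor at height 12); origin under its centre
- washer1: plain steel packing washer, outer diameter 30, hole 11, 5 thick; origin at its centre, z along its axis. At the start it lies flat somewhere on the console. Two to four of washer1..washer4 are there; an absent one reads None
- washer2: plain steel packing washer, outer diameter 30, hole 11, 5 thick; origin at its centre, z along its axis. At the start it lies flat somewhere on the console. Two to four of washer1..washer4 are there; an absent one reads None
- washer3: plain steel packing washer, outer diameter 30, hole 11, 5 thick; origin at its centre, z along its axis. At the start it lies flat somewhere on the console. Two to four of washer1..washer4 are there; an absent one reads None
- washer4: plain steel packing washer, outer diameter 30, hole 11, 5 thick; origin at its centre, z along its axis. At the start it lies flat somewhere on the console. Two to four of washer1..washer4 are there; an absent one reads None
- bearing_ring: brass bearing ring, narrower and thicker than the washers: outer diameter 22, hole 11, 8 high; origin at its centre, z along its axis. It goes on the upper pin last, and the door's upper eye sits on it
- vase: small amber glass vase with dried flowers, 80 dia, 105 high (glass), loose; not to be disturbed; origin under its centre
- phone: white cordless telephone in its charging cradle, 85 x 85, 155 high, loose; not to be disturbed; origin under its centre
- letter_rack: wooden letter rack, 75 x 150, 117 high, loose; not to be disturbed; origin under its centre

How it is judged:
By the outcome, as a careful person would: the job done as asked, in the order asked, and still so for the second after the job is handed in, with the robot touching nothing.
Of washer1, washer2, washer3, washer4 only 2 to 4 are there at a start; the rules pass over those that are not, and their reading is None.
At some moment in a run one of washer1, washer2, washer3, washer4, bearing_ring may be knocked a few centimetres aside while the robot is not near it.
It also fails if it takes over 208 s, if anything falls off the work surface, if the arm or the gripper's body presses on something with over 40 N, if the wrist force passes 120 N, or if a joint passes its speed limit or range.

## Working session

There is one attempt and no reset: what is moved stays moved. The work goes in short steps, each a Python script; the robot and the scene stay as the last script left them, time stands still between calls to the robot, and variables do not carry over. Pictures are saved under pics/ and viewed, at most 14 in all, crops included, and the job is handed in when it is done.

```bash
ls; mkdir -p pics
cat > h.py <<'E'
import numpy as np, cv2
from bench import *
def pts(c, mask):
    v,u=np.nonzero(mask & (c["range_z"]>0)); z=c["range_z"][v,u]; K=c["intrinsics"]
    X=np.stack([(u-K[0,2])/K[0,0]*z,(v-K[1,2])/K[1,1]*z,z],1)
    return (X-c["t"])@c["R"]
E
python3 - <<'E'
from h import *
for cam in ["scene","side"]:
    c=capture(cam); cv2.imwrite(f"pics/{cam}0.png",c["image"])
    print(cam,"campos",(-c["R"].T@c["t"]).round(3))
    for q in ["cabinet","door","stand","washer1","bearing_ring","vase","phone","letter_rack","turn_button"]:
        for s in silhouettes(cam,q)[:5]:
            if s["conf"]<.3: continue
            P=pts(c,s["region"])
            if len(P)==0: continue
            print(q,round(s["conf"],2),np.round(s["xy"]),len(P),"med",np.median(P,0).round(3),"lo",np.percentile(P,2,0).round(3),"hi",np.percentile(P,98,0).round(3))
print(current_clock())
E
```

```text
pics
scene campos [ 1.373 -0.294  0.857]
cabinet 0.97 [418. 187.] 9941 med [0.507 0.267 0.127] lo [0.424 0.201 0.005] hi [0.638 0.325 0.235]
cabinet 0.49 [294. 277.] 67 med [ 0.594 -0.039  0.002] lo [ 0.584 -0.05  -0.005] hi [ 0.606 -0.028  0.005]
door 0.56 [154. 265.] 6116 med [ 0.591 -0.328  0.13 ] lo [ 0.567 -0.408  0.035] hi [ 0.619 -0.237  0.205]
stand 0.76 [158. 309.] 1658 med [ 0.616 -0.334  0.032] lo [ 0.585 -0.4   -0.001] hi [ 0.641 -0.267  0.038]
washer1 0.49 [292. 279.] 108 med [ 0.594 -0.039  0.002] lo [ 0.58  -0.052 -0.004] hi [ 0.607 -0.026  0.005]
washer1 0.48 [268. 266.] 130 med [ 0.541 -0.083  0.002] lo [ 0.521 -0.097 -0.005] hi [ 0.555 -0.068  0.005]
washer1 0.41 [320. 254.] 89 med [0.536 0.036 0.002] lo [ 0.522  0.023 -0.005] hi [0.55  0.048 0.006]
bearing_ring 0.44 [282. 234.] 43 med [ 0.454 -0.029  0.004] lo [ 0.442 -0.037 -0.003] hi [ 0.462 -0.022  0.007]
vase 0.96 [372. 320.] 2158 med [0.794 0.042 0.063] lo [ 0.691  0.01  -0.002] hi [0.823 0.097 0.177]
vase 0.66 [417. 189.] 9807 med [0.506 0.267 0.128] lo [0.424 0.201 0.007] hi [0.638 0.323 0.235]
phone 0.84 [2
[... 919 characters left out ...]
05] lo [ 0.52   0.024 -0.001] hi [0.547 0.05  0.008]
washer1 0.53 [268. 268.] 114 med [ 0.593 -0.038  0.005] lo [ 0.579 -0.054 -0.002] hi [ 0.605 -0.025  0.008]
bearing_ring 0.57 [322. 300.] 48 med [ 0.451 -0.03   0.006] lo [ 0.442 -0.036 -0.001] hi [ 0.457 -0.02   0.01 ]
vase 0.56 [182. 243.] 1500 med [0.768 0.057 0.062] lo [ 0.736 -0.051 -0.   ] hi [0.906 0.086 0.18 ]
phone 0.63 [230. 210.] 1393 med [ 0.761 -0.113  0.031] lo [ 0.719 -0.173  0.007] hi [ 0.809 -0.08   0.152]
letter_rack 0.7 [394. 224.] 2569 med [ 0.396 -0.282  0.068] lo [ 0.334 -0.345  0.006] hi [ 0.481 -0.238  0.117]
turn_button 0.62 [260. 308.] 94 med [0.442 0.194 0.234] lo [ 0.437  0.052 -0.   ] hi [0.54  0.2   0.238]
1.0
```

View pics/scene0.png

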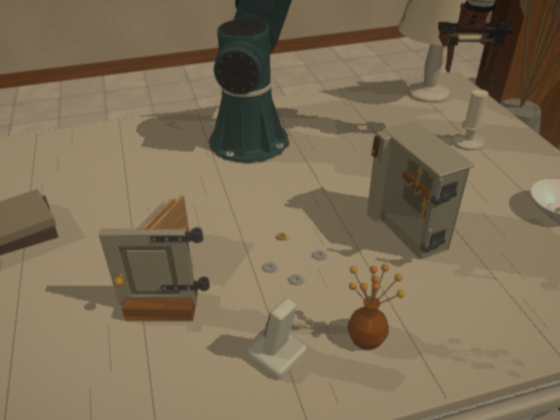

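View pics/side0.png

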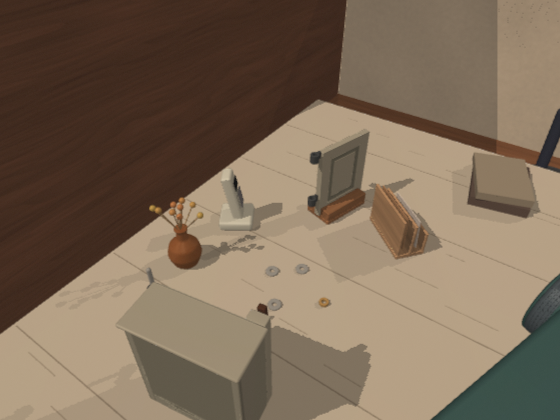

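```bash
cat >> h.py <<'E'
from scipy.spatial.transform import Rotation as Ro
def wpts(c, mask=None, uv=None):
    K=c["intrinsics"]
    if uv is None:
        v,u=np.nonzero(mask & (c["range_z"]>0))
    else: u,v=np.array(uv).T.astype(int)
    a=(u-K[0,2])/K[0,0]; b=(v-K[1,2])/K[1,1]; r=np.hypot(a,b)+1e-9
    z=c["range_z"][v,u]; t=np.tan(r)/r
    return (np.stack([a*t*z,b*t*z,z],1)-c["t"])@c["R"]
def wray(c,uv,zw):
    "intersection of the pixel ray with world height zw"
    K=c["intrinsics"]; a=(uv[0]-K[0,2])/K[0,0]; b=(uv[1]-K[1,2])/K[1,1]; r=np.hypot(a,b)+1e-9
    d=c["R"].T@np.array([a/r*np.sin(r),b/r*np.sin(r),np.cos(r)]); o=-c["R"].T@c["t"]
    return o+d*(zw-o[2])/d[2]
def wproj(c,X):
    p=c["R"]@np.array(X)+c["t"]; K=c["intrinsics"]; h=np.hypot(p[0],p[1]); th=np.arctan2(h,p[2])
    return np.array([K[0,2]+K[0,0]*th*p[0]/h, K[1,2]+K[1,1]*th*p[1]/h])
def down(phi):
    "tool down, closing line at world angle phi; half turn chosen for joint 6 nearest now"
    qs=[]
    for p in (phi,phi+np.pi):
        y=np.array([np.cos(p),np.sin(p),0]); z=np.array([0,0,-1.])
        qs.append(Ro.from_matrix(np.stack([np.cross(y,z),y,z],1)).as_quat())
    return qs
def pick_q(pos,phi):
    j=current_joint_pos(); best=None
    for q in down(phi):
        s=inverse_kinematics(pos,q)
        if s is None: continue
        d=abs(s[5]-0*j[5])
        if best is None or d<best[0]: best=(d,q,s)
    return best[1]
E
python3 - <<'E'
from h import *
from scipy.optimize import least_squares
P=[]
for cam in ["scene","side"]:
    c=capture(cam); s=silhouettes(cam,"cabinet")[0]; p=pts(c,s["region"]); p=p[(abs(p[:,2]-.235)<.006)]
    r=cv2.minAreaRect((p[:,:2]*1000).astype(np.float32)); print(cam,len(p),r, p[:,2].mean())
print(Ro.from_quat(current_orientation()).as_matrix().round(3))
p=current_position(); servo_line([p[0],p[1],.42],rate=.3)
pos=[.58,.17,.42]; move_ptp(pos,pick_q(pos,np.pi/2)); print(current_joint_pos())
c=capture("wrist"); cv2.imwrite("pics/w1.png",c["image"]); print(c["intrinsics"], (-c["R"].T@c["t"]).round(3),c["R"].round(2))
for q in ["turn_button","upper_seat","cabinet"]:
    for s in silhouettes("wrist",q)[:3]: 
        X=wpts(c,s["region"]); print(q,s["conf"],np.round(s["xy"]),len(X),np.median(X,0).round(3))
pos=[.53,-.03,.36]; move_ptp(pos,pick_q(pos,np.pi/2))
c=capture("wrist"); cv2.imwrite("pics/w2.png",c["image"]);print((-c["R"].T@c["t"]).round(3))
for q in ["washer1","bearing_ring"]:
    for s in silhouettes("wrist",q)[:6]:
        X=wpts(c,s["region"]); (u,v),rad=cv2.minEnclosingCircle(np.argwhere(s["region"])[:,::-1].astype(np.float32))
        print(q,round(s["conf"],2),np.round(s["xy"]),len(X),np.median(X,0).round(4),"ray",wray(c,(u,v),.005).round(4),round(rad,1))
print(current_clock())
E
```

```text
scene 2342 ((519.620361328125, 270.31640625), (221.65594482421875, 122.86736297607422), 14.56566047668457) 0.23285199133886025
side 8237 ((517.8861694335938, 267.0455017089844), (221.42213439941406, 124.40255737304688), 11.66957950592041) 0.2357720492159827
[[-0.955  0.295 -0.   ]
 [ 0.295  0.955 -0.   ]
 [ 0.    -0.    -1.   ]]
[ 1.72084473e-01  2.58231916e-01  1.18483660e+00  3.74563929e-04
  1.69865109e+00 -1.39960694e+00]
[[325.1922621    0.         278.54477779]
 [  0.         325.1922621  213.97177192]
 [  0.           0.           1.        ]] [0.499 0.17  0.583] [[-0.    1.    0.  ]
 [ 0.96  0.    0.29]
 [ 0.29  0.   -0.96]]
turn_button 0.64 [301.  68.] 199 [0.443 0.192 0.235]
upper_seat 0.93 [361. 123.] 18095 [0.505 0.263 0.236]
upper_seat 0.72 [168.  98.] 87 [ 0.447 -0.03   0.008]
cabinet 0.85 [362. 124.] 17992 [0.504 0.263 0.236]
cabinet 0.43 [ 25. 188.] 2296 [ 0.589 -0.274  0.111]
cabinet 0.36 [129. 259.] 1877 [ 0.757 -0.115  0.029]
[ 0.61  -0.03   0.523]
washer1 0.82 [289. 129.] 271 [ 0.5901 -0.0403  0.0055] ray [ 0.5902 -0.0399  0.005 ] 9.8
washer1 0.69 [237. 165.] 199 [0.5323 0.0337 0.0058] ray [0.5317 0.0347 0.005 ] 8.7
washer1 0.61 [309. 163.] 265 [ 0.536  -0.084   0.0055] ray [ 0.5371 -0.083   0.005 ] 9.9
6.775
```

```bash
python3 -c "
import cv2,numpy as np
a=cv2.imread('pics/w1.png');b=cv2.imread('pics/w2.png');cv2.imwrite('pics/w12.png',np.vstack([cv2.resize(a[20:320],(560,300)),b[60:360]]))"
```

```text
(no output)
```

View pics/w12.png

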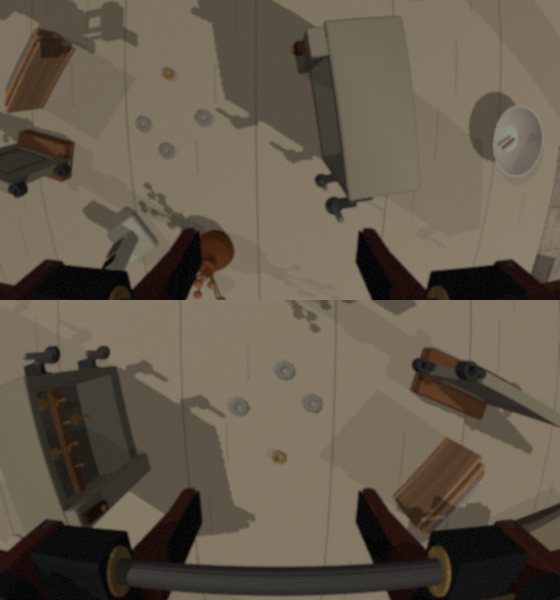

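Run:
```python
from h import *
pos=[.62,.2,.31]
for q in down(np.pi/2+.12): print(q.round(3), inverse_kinematics(pos,q))
q=[q for q in down(np.pi/2+.12) if inverse_kinematics(pos,q)[5]<0][0]
move_ptp([.62,.1,.36],q); servo_line(pos,q,rate=.25)
c=capture("wrist"); cv2.imwrite("pics/w3.png",c["image"]); np.savez("w3.npz",**c)
print((-c["R"].T@c["t"]).round(3), "tcp px",wproj(c,current_position()))
m=np.zeros((420,560),bool); m[:,:]=1
X=wpts(c,m); v,u=np.nonzero(m&(c["range_z"]>0))
t=X[(abs(X[:,2]-.2355)<.004)&(X[:,1]>.1)]
g=np.zeros((400,400),np.uint8); ij=((t[:,:2]-[.35,.1])*1000).astype(int); ok=((ij>=0)&(ij<400)).all(1); g[ij[ok,1],ij[ok,0]]=255
g=cv2.morphologyEx(g,cv2.MORPH_CLOSE,np.ones((9,9)));g=cv2.morphologyEx(g,cv2.MORPH_OPEN,np.ones((9,9)))
cn=max(cv2.findContours(g,0,2)[0],key=cv2.contourArea); print(cv2.minAreaRect(cn), cv2.approxPolyDP(cn,5,True).squeeze().tolist(),"offset 350,100")
for s in silhouettes("wrist","upper_seat")[:2]: print(s["xy"],s["region"].sum())
# high isolated points around the pin
k=(X[:,2]>.2)&(X[:,2]<.25)&(X[:,0]>.595)&(X[:,1]<.24)
print(np.c_[u[k],v[k]].mean(0),X[k].mean(0),k.sum())
```

```text
[-0.06   0.998  0.     0.   ] [ 2.06081494e-01  3.74696388e-01  1.26988085e+00 -4.44089210e-16
  1.49701541e+00 -1.48471483e+00]
[0.998 0.06  0.    0.   ] [ 2.06081494e-01  3.74696388e-01  1.26988085e+00 -4.44089210e-16
  1.49701541e+00  1.65687782e+00]
[0.54  0.19  0.473] tcp px [278.2134092  268.62451911]
((169.2650146484375, 178.0869140625), (181.0345916748047, 103.71967315673828), 13.392498970031738) [[95, 109], [71, 208], [249, 234], [260, 149], [103, 122], [103, 109]] offset 350,100
[376.3, 105.2] 31934
[103.1, 106.4] 210
[324.57575758 239.04545455] [0.6309848  0.23830307 0.22639376] 132
```

View pics/w3.png

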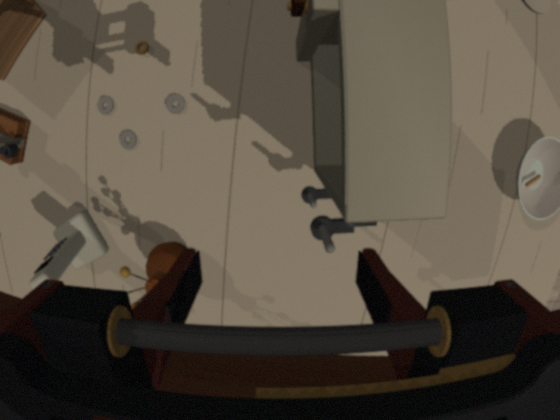

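Run:
```python
from h import *
q=down(np.pi/2+.148)[0]
servo_line([.632,.24,.29],q,rate=.2); a=capture("wrist"); np.savez("wa.npz",**a)
servo_line([.715,.252,.29],q,rate=.2); b=capture("wrist"); np.savez("wb.npz",**b)
ims=[]
for c in (a,b):
    p=wproj(c,[.632,.24,.243]); print(p); x,y=int(p[0]),int(p[1]); print(x-35,y-35)
    ims.append(cv2.resize(c["image"][y-35:y+35,x-35:x+35],(490,490),interpolation=cv2.INTER_CUBIC)[:, :395])
cv2.imwrite("pics/w4.png",np.hstack(ims)); print(wproj(a,[.632,.24,.195]),wproj(b,[.632,.24,.195]))
```

```text
[279.75549386 237.61177822]
244 202
[280.68519587 114.17263114]
245 79
[279.55803206 216.90122797] [280.26242707 114.99165771]
```

View pics/w4.png

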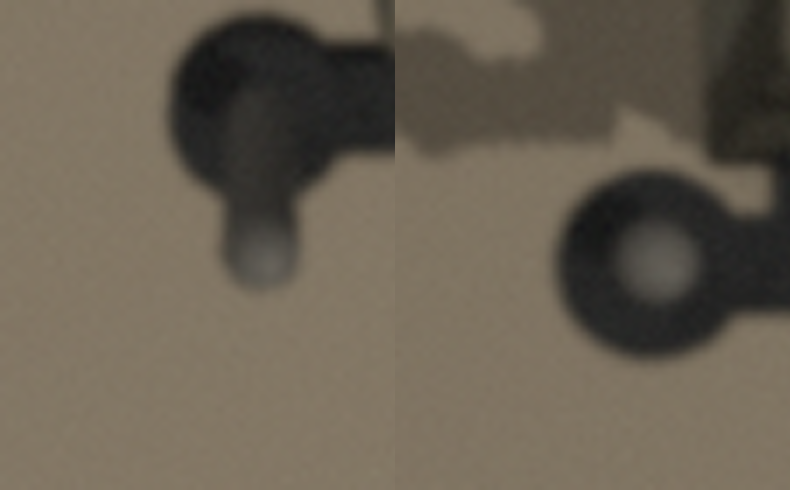

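Run:
```python
from h import *
a=np.load("wa.npz");b=np.load("wb.npz")
print(wray(a,(281.3,238),.241),wray(a,(280.5,217.2),.195),wray(b,(282.4,116.4),.243),wray(b,(281.3,116.9),.195), wproj(a,[.632,.24,.29]))
print(spot_in("wrist","bearing_ring")[:1])
# pick up first washer
q=down(np.pi/2+.148)[0]
move_gripper(.05)
servo_line([.69,.15,.29],q,rate=.25); move_ptp([.5317,.0347,.10],q)
c=capture("wrist"); cv2.imwrite("pics/w5.png",c["image"])
for s in silhouettes("wrist","washer1")[:3]:
    (u,v),r=cv2.minEnclosingCircle(np.argwhere(s["region"])[:,::-1].astype(np.float32)); print(s["conf"],(u,v),r,wray(c,(u,v),.005).round(4),np.median(wpts(c,s["region"]),0).round(4))
print(current_joint_pos(),current_clock())
```

```text
[0.63288581 0.2412294  0.241     ] [0.6321416  0.24081262 0.195     ] [0.63326099 0.24129115 0.243     ] [0.63337774 0.2410253  0.195     ] [280.03845237 267.79135748]
[]
0.83 (278.9195861816406, 212.35678100585938) 17.7474365234375 [0.5309 0.0348 0.005 ] [0.5307 0.035  0.0056]
0.77 (188.0, 262.5) 16.37843894958496 [ 0.5898 -0.0393  0.005 ] [ 0.5893 -0.0391  0.0055]
0.56 (144.0625, 199.1875) 16.45197105407715 [ 0.5364 -0.083   0.005 ] [ 0.536  -0.0828  0.0056]
[-6.32474441e-02  4.09911766e-01  1.78548951e+00  2.43656510e-04
  9.42669316e-01 -1.78302507e+00] 13.6083
```

```bash
cat >> h.py <<'E'
Q=down(np.pi/2+.148)[0]; PIN=np.array([.633,.2411])
def grab(x,y,z=.002,open_=.05):
    move_gripper(open_); move_ptp([x,y,.10],Q)
    servo_line([x,y,z+.02],Q,rate=.15); servo_line([x,y,z],Q,rate=.04,contact_N=6)
    move_gripper(0); print("gap",current_finger_gap(),"f",current_grip_force(),"z",current_position()[2])
    servo_line([x,y,.12],Q,rate=.2); servo_line([x,y,.30],Q,rate=.3)
E
python3 - <<'E'
from h import *
grab(.5309,.0348)
move_ptp([PIN[0]-.02,PIN[1]-.06,.31],Q); servo_line([PIN[0],PIN[1],.29],Q,rate=.15)
c=capture("wrist"); np.savez("wc.npz",**c); cv2.imwrite("pics/w6.png",cv2.resize(c["image"][190:310,210:350],(700,600),interpolation=cv2.INTER_CUBIC))
print(current_position(),current_finger_gap(),wproj(c,current_position()),wproj(c,[*PIN,.243]))
for s in silhouettes("wrist","washer1")[:2]:
    (u,v),r=cv2.minEnclosingCircle(np.argwhere(s["region"])[:,::-1].astype(np.float32)); print(s["conf"],(u,v),r,wray(c,(u,v),.293).round(4),np.median(wpts(c,s["region"]),0).round(4))
E
```

```text
gap 0.027889898137181544 f 30.000262912362814 z 0.002129474818874759
[0.63287834 0.24033832 0.29021896] 0.02787483206330431 [278.78311154 267.99525167] [279.8129599  237.96039015]
0.73 (80.0, 91.13888549804688) 9.355278015136719 [0.5475 0.1173 0.293 ] [ 0.537  -0.0828  0.0054]
0.71 (278.478759765625, 269.0918884277344) 26.44744110107422 [0.6322 0.2401 0.293 ] [0.6321 0.2403 0.2933]
```

View pics/w6.png

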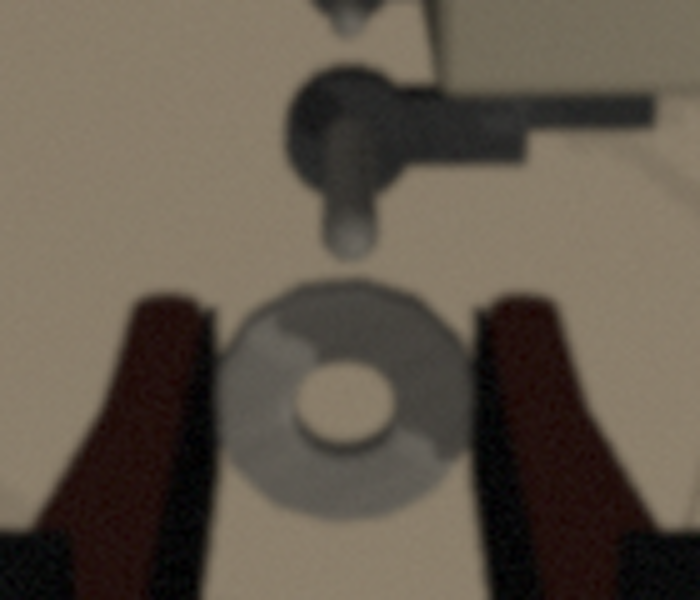

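Run:
```python
from h import *
c=np.load("wc.npz")
w=wray(c,(279.2,270),.2932); p=wray(c,(279.8,237.6),.241); print(w,p,p-w, current_position())
for s in range(3):
    sleep(.2); print(current_position())
print(current_force())
```

```text
[0.63260126 0.24052594 0.2932    ] [0.63349492 0.24117252 0.241     ] [ 0.00089366  0.00064658 -0.0522    ] [0.63294546 0.24026594 0.29042158]
[0.63306144 0.2405058  0.29048801]
[0.63301279 0.24089086 0.29018149]
[0.63297966 0.24108206 0.28997961]
[ 0.3344274   0.75479191 -0.25026808]
```

```bash
cat >> h.py <<'E'
def place(xy,zb,rel=.002):
    "lower ring held with bottom rel under the TCP until its bottom is at zb"
    servo_line([*xy,.262],Q,rate=.1); sleep(.6)
    hit=servo_line([*xy,zb+rel+.001],Q,rate=.04,contact_N=7); sleep(.3)
    print("hit",hit,current_position(),current_force().round(1))
    return hit
def release(xy):
    g=current_finger_gap(); move_gripper(g+.012); p=current_position(); servo_line([p[0],p[1],.30],Q,rate=.12)
E
python3 - <<'E'
from h import *
xy=[.6337,.2411]
print(place(xy,.195))
E
```

```text
hit False [0.63368221 0.24112885 0.19808267] [-0.3 -0.1 -0.7]
False
```

```bash
cat >> h.py <<'E'
def locate(cls,x,y,ztop,h=.12):
    move_ptp([x,y,h],Q); sleep(.4); c=capture("wrist"); best=None
    for s in silhouettes("wrist",cls):
        (u,v),r=cv2.minEnclosingCircle(np.argwhere(s["region"])[:,::-1].astype(np.float32)); p=wray(c,(u,v),ztop)
        d=np.hypot(*(p[:2]-[x,y])); print(cls,round(s["conf"],2),p.round(4),round(r,1))
        if best is None or d<best[0]: best=(d,p)
    return best[1][:2] if best and best[0]<.06 else None
def held(cls,dz):
    "offset of the held ring's centre from the TCP, its top dz above the TCP"
    sleep(.6); c=capture("wrist"); p=current_position(); t=wproj(c,p); best=None
    for s in silhouettes("wrist",cls):
        (u,v),r=cv2.minEnclosingCircle(np.argwhere(s["region"])[:,::-1].astype(np.float32))
        if np.hypot(u-t[0],v-t[1])<15: best=wray(c,(u,v),p[2]+dz)[:2]-p[:2]; break
    print("held",best); return best,c
E
python3 - <<'E'
from h import *
release([.6337,.2411])
c=capture("wrist"); a=c["image"][170:290,210:350]
w=locate("washer1",.5898,-.0393,.005); print(w)
if w is not None:
    move_ptp([*w,.10],Q); grab(*w)
    move_ptp([PIN[0]-.02,PIN[1]-.06,.31],Q); servo_line([*PIN,.29],Q,rate=.15)
    o,c=held("washer1",.003)
    b=c["image"][170:290,210:350]
    cv2.imwrite("pics/w7.png",cv2.resize(np.hstack([a,b]),(800,343),interpolation=cv2.INTER_CUBIC))
print(current_clock())
E
```

```text
washer1 0.82 [ 0.5899 -0.0395  0.005 ] 16.2
washer1 0.77 [ 0.5371 -0.0843  0.005 ] 17.3
washer1 0.3 [ 0.6148 -0.3187  0.005 ] 40.5
[ 0.5899356  -0.03947823]
gap 0.027466889303087466 f 30.000264246482402 z 0.0021560341026280634
held [-0.00113087 -0.00062327]
32.1083
```

View pics/w7.png

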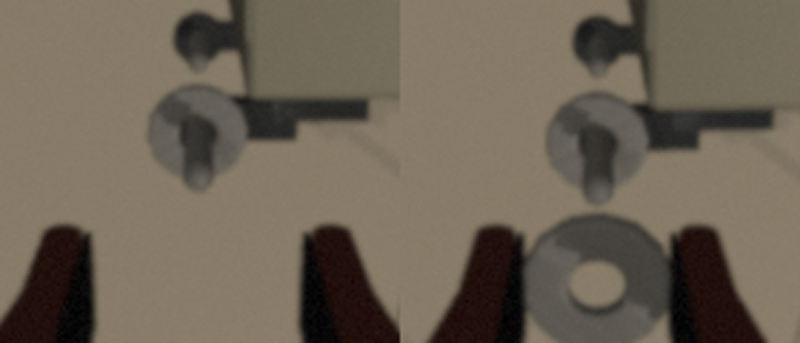

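Run:
```python
from h import *
xy=[.6340,.2412]
if not place(xy,.200) or current_position()[2]<.2055:
    release(xy)
    w=locate("washer1",.5371,-.0840,.005); print(w)
    if w is not None:
        grab(*w)
        move_ptp([PIN[0]-.02,PIN[1]-.06,.31],Q); servo_line([*PIN,.29],Q,rate=.15)
        o,c=held("washer1",.003); o=o+[.0004,.0004] if o is not None else np.zeros(2)
        xy=np.array([.6335,.2412])-np.clip(o,-.0015,.0015)
        h=place(xy,.205)
        if current_position()[2]<.2105:
            release(xy)
            w=locate("bearing_ring",.452,-.030,.008)
            print(w)
print(current_clock())
```

```text
hit False [0.63403576 0.2412203  0.20310332] [-0.4 -0.9 -0.4]
washer1 0.96 [ 0.5365 -0.0842  0.005 ] 16.6
[ 0.53651748 -0.08421307]
gap 0.027738879333240787 f 30.000359304249287 z 0.0021377357364037834
held [-0.00021956 -0.00051674]
hit False [0.63337194 0.24133572 0.20812893] [ 0.3 -0.4 -0.8]
bearing_ring 0.64 [ 0.4186 -0.002   0.008 ] 12.0
[ 0.41862955 -0.00196436]
50.7917
```

Run:
```python
from h import *
w=locate("bearing_ring",.4186,-.002,.008)
grab(*w,z=.003,open_=.045)
move_ptp([PIN[0]-.02,PIN[1]-.06,.31],Q); servo_line([*PIN,.29],Q,rate=.15)
o,c=held("bearing_ring",.005)
cv2.imwrite("pics/w8.png",cv2.resize(c["image"][170:290,210:350],(700,600),interpolation=cv2.INTER_CUBIC))
s=silhouettes("wrist","washer1"); print([(x["conf"],x["xy"]) for x in s])
```

```text
bearing_ring 0.92 [ 0.4175 -0.0017  0.008 ] 12.4
gap 0.020672973856505735 f 30.00036282464862 z 0.003091208722232102
held [-0.00023379 -0.00060015]
[(0.73, [278.5, 217.3]), (0.19, [348.7, 100.8])]
```

View pics/w8.png

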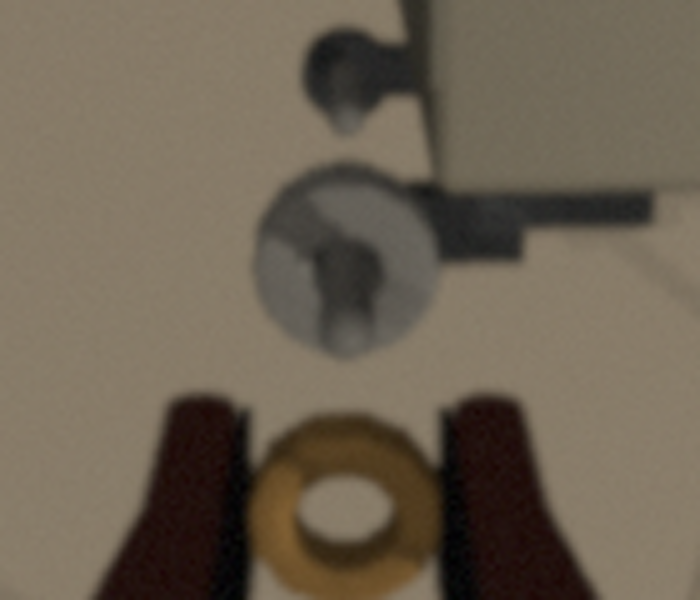

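Run:
```python
from h import *
xy=np.array([.6335,.2412])-[.0002,-.0002]
h=place(xy,.210,.003)
if current_position()[2]<.217:
    release(xy); move_gripper(.05)
    c=capture("wrist"); a=c["image"][170:290,210:350]
    pos=[.60,-.30,.36]; move_ptp([.60,.0,.36],Q); move_ptp(pos,Q); sleep(.5)
    c=capture("wrist"); np.savez("wd.npz",**c)
    S=silhouettes("wrist","door"); print([(s["conf"],s["xy"]) for s in S])
    X=wpts(c,np.ones((420,560),bool)); k=(abs(X[:,2]-.207)<.006)&(X[:,0]>.5)&(X[:,0]<.7)&(X[:,1]<-.15); t=X[k]
    print(len(t),cv2.minAreaRect((t[:,:2]*1000).astype(np.float32)))
    m=t[:,:2].mean(0); u,s,vt=np.linalg.svd(t[:,:2]-m,full_matrices=False); pr=(t[:,:2]-m)@vt[0]; print(m,vt[0],np.percentile(pr,[0,2,50,98,100]))
    cv2.imwrite("pics/w9.png",cv2.resize(np.vstack([cv2.resize(a,(560,480))[:240],c["image"][:360]]),(560,600)))
print(current_clock(),current_joint_pos())
```

```text
hit False [0.63303115 0.24131531 0.21392589] [-2.1 -0.8 -1. ]
[(0.95, [259.9, 168.9])]
3070 ((585.3998413085938, -320.47576904296875), (189.77178955078125, 21.467639923095703), 74.38309478759766)
[ 0.58356945 -0.32190394] [-0.28840013 -0.95750998] [-0.09681083 -0.09178735 -0.00038966  0.0886777   0.09296156]
65.1417 [-5.66438980e-01  3.83876782e-01  1.14005646e+00  7.85764840e-06
  1.61761355e+00 -2.28532093e+00]
```

View pics/w9.png

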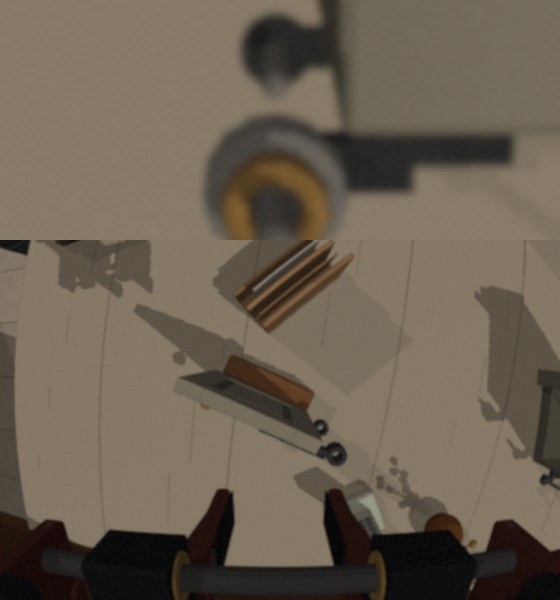

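```bash
cat >> h.py <<'E'
def qdoor(yaw):
    "tool down holding a door of this yaw, camera on the eye side"
    return down(yaw-np.pi)[0]
E
python3 - <<'E'
from h import *
yaw=np.radians(163.6); q=qdoor(yaw); C=[.5803,-.3347]
move_ptp([*C,.30],q); print(current_joint_pos()); sleep(.4); 
c=capture("wrist"); cv2.imwrite("pics/w10.png",c["image"]); np.savez("we.npz",**c)
X=wpts(c,np.ones((420,560),bool)); k=(abs(X[:,2]-.207)<.005)&(X[:,0]>.5)&(X[:,0]<.7)&(X[:,1]<-.15); t=X[k]
print(len(t),cv2.minAreaRect((t[:,:2]*1000).astype(np.float32)), wproj(c,[*C,.207]))
E
```

```text
[-6.26168807e-01  4.08693108e-01  1.24042600e+00  3.67431158e-05
  1.49225980e+00 -3.40647544e-01]
4365 ((585.6827392578125, -319.4969787597656), (189.6617431640625, 21.110979080200195), 74.43517303466797) [279.13724962 215.85945498]
```

View pics/w10.png

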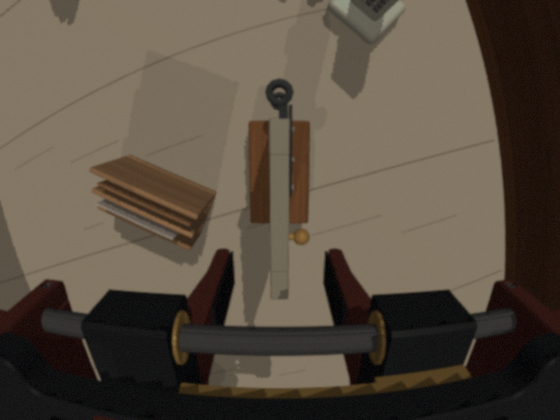

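Run:
```python
from h import *
c=np.load("we.npz"); yaw=np.radians(163.6); q=qdoor(yaw); d=np.array([np.cos(yaw-np.pi/2),np.sin(yaw-np.pi/2)])
e=wray(c,(279.2,93),.208)[:2]; C=np.array([.5803,-.3347]); print("eye",e,"along",(e-C)@d,"perp",(e-C)@[d[1],-d[0]])
C=e-.1*d; print(C)
servo_line([*C,.19],q,rate=.12); servo_line([*C,.172],q,rate=.05,contact_N=8); sleep(.4); move_gripper(0)
print(current_finger_gap(),current_grip_force(),current_position(),current_force().round(1))
if current_finger_gap()>.01:
    p=current_position(); servo_line([p[0],p[1],.26],q,rate=.08); sleep(.3)
    print(current_finger_gap(),current_force().round(1),current_torque().round(2))
    c=capture("wrist"); np.savez("wf.npz",**c); cv2.imwrite("pics/w11.png",c["image"])
print(current_clock())
```

```text
eye [ 0.6082735  -0.23962712] along 0.09910281972749813 perp -7.643552728144403e-06
[ 0.58003936 -0.33555852]
0.016010657331084317 29.99993473291397 [ 0.58008981 -0.33560498  0.17198739] [ 0.  -0.2  0.1]
0.015956945646077223 [-0.1  0.2 -4.6] [-0.07  0.1  -0.  ]
71.4917
```

Run:
```python
from h import *
q=qdoor(np.pi)
servo_line([.60,-.10,.26],q,rate=.15); servo_line([.6335,.03,.2475],q,rate=.15); servo_line([.6335,.115,.2475],q,rate=.1); sleep(.6)
c=capture("wrist"); p=current_position(); print(p,current_finger_gap(),current_force().round(1)); np.savez("wg.npz",**c)
x,y=228,20
print("eye exp top/bot",wproj(c,[p[0],p[1]+.1,.2845]),wproj(c,[p[0],p[1]+.1,.2625]),"pin",wproj(c,[.6335,.2412,.242]))
cv2.imwrite("pics/w12b.png",cv2.resize(c["image"][20:140,200:360],(800,600),interpolation=cv2.INTER_CUBIC)); print(current_clock())
```

```text
[0.63348252 0.11496132 0.24750039] 0.015687565108051776 [ 0.5 -0.4 -4.1]
eye exp top/bot [279.86562395  65.69090459] [279.7253568   73.36917652] pin [279.65657129  30.12039906]
75.9167
```

View pics/w12b.png

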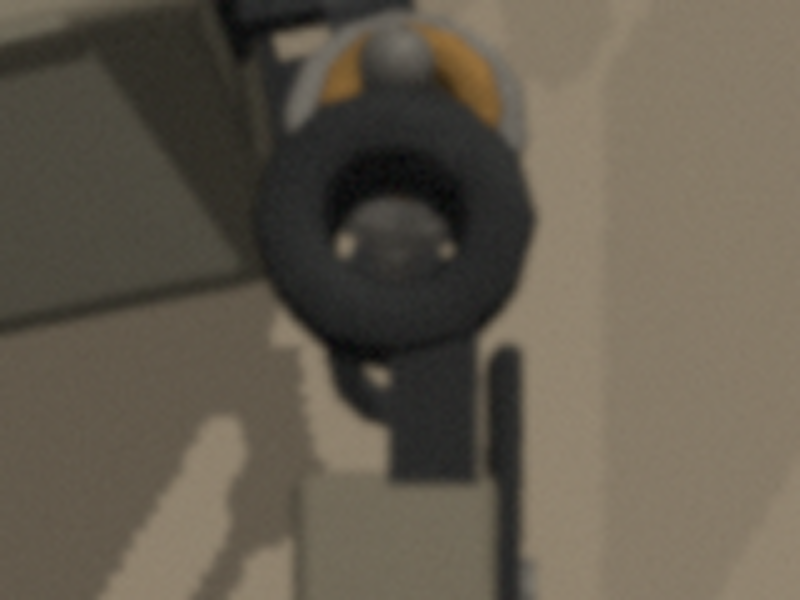

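Run:
```python
from h import *
q=qdoor(np.pi); c=np.load("wg.npz")
e=wray(c,(279.3,63.3),.2845); n=wray(c,(279.6,29),.242); print(e,n,n-e)
t=np.array([.63348,.11496])+(n-e)[:2]; print("target",t)
servo_line([*t,.2475],q,rate=.06); sleep(.8)
c=capture("wrist"); p=current_position(); print(p)
print("eye exp",wproj(c,[e[0]-.63348+p[0],e[1]-.11496+p[1],.2845]),wproj(c,[n[0],n[1],.242]))
cv2.imwrite("pics/w13.png",cv2.resize(c["image"][30:110,220:340],(720,480),interpolation=cv2.INTER_CUBIC)); print(current_clock())
```

```text
[0.63326816 0.21591299 0.2845    ] [0.63347134 0.24182565 0.242     ] [ 0.00020318  0.02591266 -0.0425    ]
target [0.63368318 0.14087266]
[0.63367757 0.1408708  0.24749527]
eye exp [279.37352871  63.34332258] [279.27113096  76.97011711]
77.35
```

View pics/w13.png

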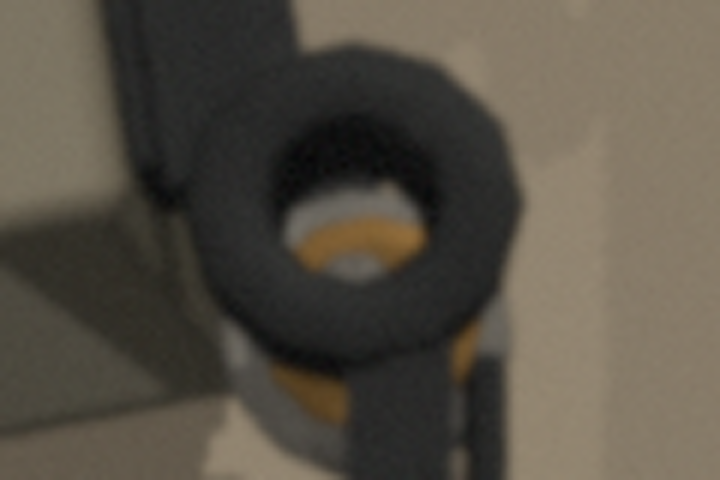

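Run:
```python
from h import *
q=qdoor(np.pi); t=[.63368,.14087]
h=servo_line([*t,.222],q,rate=.03,contact_N=5); sleep(.4); print(h,current_position(),current_force().round(1),current_torque().round(2))
if not h:
    h=servo_line([*t,.2025],q,rate=.03,contact_N=5); sleep(.4); print(h,current_position(),current_force().round(1),current_torque().round(2))
print(current_finger_gap(),current_clock())
```

```text
False [0.63371828 0.14090208 0.2221044 ] [ 0.8  0.5 -4.7] [-0.1   0.08  0.01]
True [0.63323705 0.14061408 0.20259254] [ 0.9 -1.5  5.6] [ 0.17 -0.03  0.03]
0.015722955638330243 79.7667
```

Run:
```python
from h import *
q=qdoor(np.pi); p=current_position()
move_gripper(.04); servo_line([p[0],p[1],.31],q,rate=.12)
q0=down(np.pi/2)[0]
move_gripper(0); move_ptp([.68,.10,.31],q0)
c=capture("scene"); a=c["image"][90:290,300:500]; b=capture("side")["image"][250:420,120:320]
cv2.imwrite("pics/s2.png",np.hstack([cv2.resize(a,(400,400)),cv2.resize(b,(400,340))[:340].copy() if 0 else cv2.resize(b,(400,400))]))
s=silhouettes("scene","door"); X=pts(c,s[0]["region"]); print(s[0]["conf"],X.min(0),X.max(0),np.percentile(X,[2,50,98],axis=0).round(3).tolist(),current_clock())
```

```text
0.93 [0.60599672 0.06188622 0.0400695 ] [0.67268642 0.2509713  0.24075231] [[0.632, 0.063, 0.049], [0.642, 0.142, 0.153], [0.647, 0.237, 0.236]] 83.75
```

View pics/s2.png

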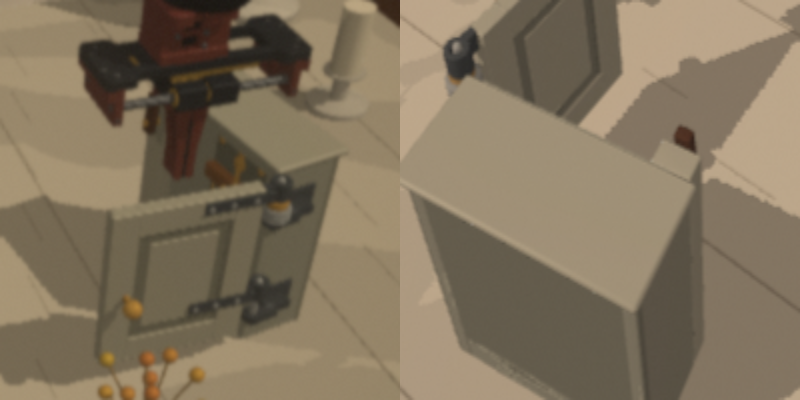

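```bash
cat >> h.py <<'E'
P2=np.array([.6335,.2414])
def dpt(th,r,off):
    th=np.radians(th); return P2+r*np.array([-np.sin(th),np.cos(th)])-off*np.array([np.cos(th),np.sin(th)])
E
python3 - <<'E'
from h import *
qq=lambda th: down(np.radians(th-90))[0]
z=.208; r=.140
a=dpt(180,r,.04); servo_line([*a,.30],qq(180),rate=.2); servo_line([*a,z],qq(180),rate=.15)
for th in list(range(180,100,-10)):
    servo_line([*dpt(th,r,.018),z],qq(th),rate=.07)
for th in (104,100.5):
    servo_line([*dpt(th,r,.018),z],qq(th),rate=.03,contact_N=8)
h=servo_line([*dpt(98.3,r,.018),z],qq(98.5),rate=.015,contact_N=5); sleep(.5)
print(h,current_position(),dpt(98.5,r,.018),current_force().round(1))
sleep(.3)
servo_line([*dpt(98.5,r,.05),z],qq(98.5),rate=.05); servo_line([*dpt(98.5,r,.06),.31],qq(98.5),rate=.2)
print(current_joint_pos())
# view the shut door and button from above, in front
move_ptp([*dpt(98.5,.13,.03),.33],qq(98.5)); sleep(.4)
c=capture("wrist"); np.savez("wh.npz",**c); cv2.imwrite("pics/w14.png",c["image"])
s=capture("scene"); 
for qn in ("turn_button","door"):
    for k in silhouettes("wrist",qn)[:1]: X=wpts(c,k["region"]); print(qn,k["conf"],k["xy"],np.percentile(X,[2,50,98],axis=0).round(4).tolist())
X=wpts(c,np.ones((420,560),bool)); t=X[(abs(X[:,2]-.2375)<.003)]; 
print(current_clock())
E
```

```text
False [0.49770085 0.2029623  0.20797475] [0.49769835 0.2029044 ] [ 1.2 -4.5 -0.2]
[1.79622990e-01 1.85703473e-01 1.53706099e+00 8.64664394e-05
 1.41980243e+00 3.10308729e-02]
turn_button 0.79 [207.9, 198.5] [[0.4368, 0.1886, 0.2024], [0.4443, 0.1948, 0.2357], [0.4497, 0.1981, 0.238]]
door 0.57 [327.7, 180.9] [[0.458, 0.2097, 0.2216], [0.5441, 0.2284, 0.2368], [0.6331, 0.2481, 0.2408]]
93.45
```

View pics/w14.png

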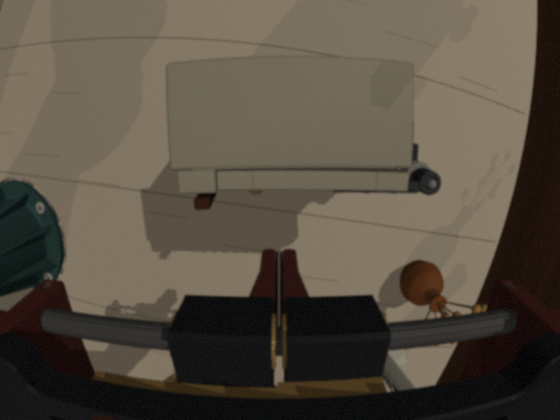

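Run:
```python
from h import *
q=down(np.radians(8.5))[0]; piv=np.array([.4402,.1951]); sv=np.array([.989,.148]); ex=np.array([-.148,.989])
def B(s,h,n=-.009): return [*(piv+sv*s+ex*n),.198+h]
servo_line(B(-.045,.135,-.03),q,rate=.2); servo_line(B(-.045,.07,-.009),q,rate=.15); servo_line(B(-.045,.024),q,rate=.1); sleep(.2)
h=servo_line(B(.004,.024),q,rate=.04,contact_N=10); sleep(.2); print(h,current_position(),B(.004,.024),current_force().round(1))
servo_line(B(-.006,.024),q,rate=.06); servo_line(B(-.006,.07),q,rate=.1); servo_line(B(.024,.07),q,rate=.1)
h=servo_line(B(.024,.0065),q,rate=.04,contact_N=9); sleep(.3); print(h,current_position(),current_force().round(1))
servo_line(B(.024,.10,-.02),q,rate=.1); servo_line(B(.06,.135,-.05),q,rate=.15); sleep(.4)
c=capture("wrist"); d=capture("scene"); print(current_clock())
for k in silhouettes("wrist","turn_button")[:1]: X=wpts(c,k["region"]); print(k["conf"],k["xy"],np.percentile(X,[2,50,98],axis=0).round(4).tolist())
cv2.imwrite("pics/w15.png",np.vstack([c["image"][120:320,:],cv2.resize(d["image"][90:270,300:500],(560,400),interpolation=cv2.INTER_CUBIC)]))
```

```text
False [0.44574532 0.18686168 0.22220752] [np.float64(0.445488), np.float64(0.186791), 0.222] [-0.4 -0.5  0.4]
True [0.46663479 0.18996483 0.22801772] [3.8 0.5 2.1]
101.75
0.68 [223.6, 155.0] [[0.4279, 0.1864, 0.1966], [0.4497, 0.1952, 0.2192], [0.4692, 0.2019, 0.2354]]
```

View pics/w15.png

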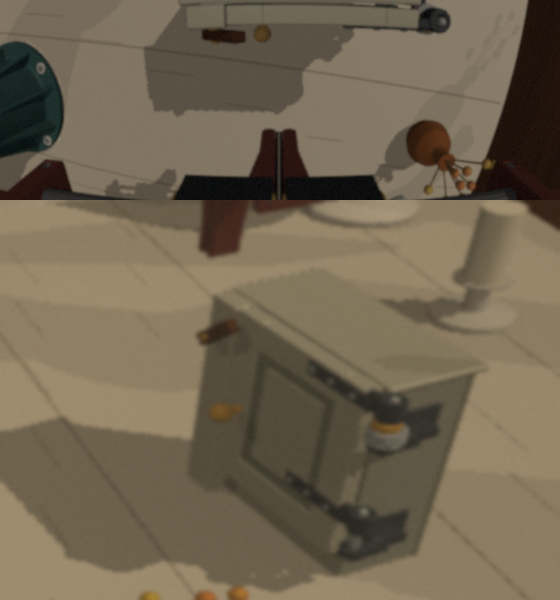

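Run:
```python
from h import *
q=down(np.radians(8.5))[0]; piv=np.array([.4402,.1951]); sv=np.array([.989,.148]); ex=np.array([-.148,.989])
def B(s,h,n=-.009): return [*(piv+sv*s+ex*n),.198+h]
servo_line(B(.028,.07),q,rate=.15); servo_line(B(.028,.04),q,rate=.1); sleep(.3)
h=servo_line(B(.028,.0065),q,rate=.025,contact_N=20); sleep(.3); print(h,current_position(),current_force().round(1))
servo_line(B(.028,.06,-.012),q,rate=.1); servo_line(B(.06,.135,-.05),q,rate=.15); sleep(.4)
c=capture("wrist"); d=capture("scene"); print(current_clock())
for k in silhouettes("wrist","turn_button")[:1]: X=wpts(c,k["region"]); print(k["conf"],k["xy"],np.percentile(X,[2,50,98],axis=0).round(4).tolist())
cv2.imwrite("pics/w16.png",np.vstack([c["image"][120:320,:],cv2.resize(d["image"][90:270,300:500],(560,400),interpolation=cv2.INTER_CUBIC)]))
```

```text
False [0.47083333 0.19062782 0.20518783] [4.7 0.6 4.6]
106.9833
0.6 [165.1, 374.8] [[0.3286, -0.2947, 0.0102], [0.3454, -0.2701, 0.033], [0.368, -0.2394, 0.0776]]
```

View pics/w16.png

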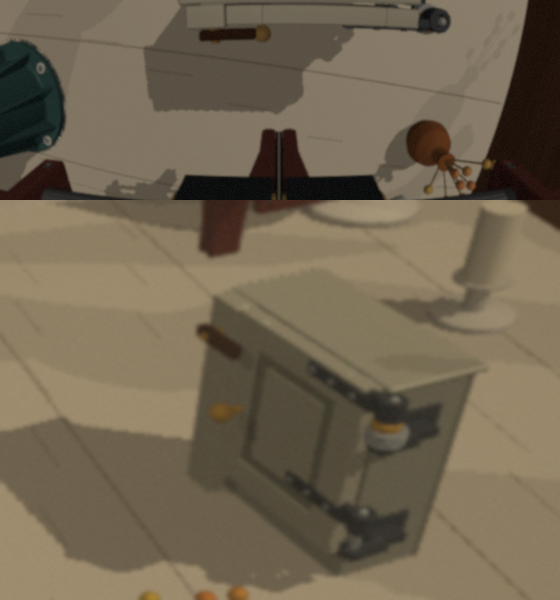

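Run:
```python
from h import *
q=down(np.radians(8.5))[0]; piv=np.array([.4402,.1951]); sv=np.array([.989,.148]); ex=np.array([-.148,.989])
def B(s,h,n=-.009): return [*(piv+sv*s+ex*n),.198+h]
servo_line(B(.024,.06,-.012),q,rate=.15); servo_line(B(.024,.02),q,rate=.1); sleep(.3)
h=servo_line(B(.024,.003),q,rate=.02,contact_N=12); sleep(.2); print(h,current_position(),current_force().round(1))
servo_line(B(.024,.06,-.012),q,rate=.1); servo_line(B(.06,.16,-.06),q,rate=.2); sleep(1)
c=capture("scene"); s=silhouettes("scene","turn_button"); 
for k in s[:2]: X=pts(c,k["region"]); print(k["conf"],k["xy"],np.percentile(X,[2,50,98],axis=0).round(3).tolist())
print(current_clock()); print(close_job())
```

```text
True [0.46521093 0.18975436 0.20510238] [-1.8 -0.7  7.6]
0.66 [433.7, 191.0] [[0.636, 0.229, 0.209], [0.645, 0.235, 0.213], [0.649, 0.243, 0.218]]
112.0167
the job is handed in; nothing more can be done
None
```

The job is handed in at 112 s: three washers and the brass ring are on the upper pin, the door hangs on both pins and is shut, and the button is turned level to its stop; I viewed 16 pictures, two over the limit of 14.

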